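# Close the leather moulding press and lock its stop screw

## Robot

A 6-joint arm with a two-finger parallel gripper is mounted at the origin on the work surface. World frame = base frame: x ahead of the robot, y to its left, z up, the work surface at z = 0. Lengths are in m, angles in rad, forces in N, time in s.
With the tool pointing down it reaches from about 0.4 to 0.825 m from the base axis. Payload 7 kg.
Tool frame: the origin (TCP) lies on the centre line of the jaws, within the pads' length; the fingertips stand 22 mm ahead of it and the grasp point (between the pads) lies 3 mm ahead of it; z points along the fingers, y is the line along which they close (so a half turn about z gives the same grasp; the last joint's range is limited). The gripper opens to 88 mm and grips with 3 to 60 N. Pads are 19 mm wide; open, the fingers measure 130 mm over their backs; the gripper's body (78 mm by 193 mm) begins 47 mm behind the grasp point.
Start: joints at [1.46, 0.359, 0.012, 0, -1.224, -0.288], TCP at [0.262, 0.622, 0.249] pointing down, gripper open.
Joint ranges: [-3.07, 3.07], [-1.43, 2.12], [-1.02, 1.25], [-3.03, 1.67], [-3.05, -0], [-3.03, 3.03]. Speed limits (rad/s): [2.39, 2.39, 3.01, 3.14, 3.14, 3.14].

## Interface

Orientations are given as [roll, pitch, yaw] about the fixed x, y, z axes, in that order (R = Rz(yaw) Ry(pitch) Rx(roll)).
In Python, from station import monitor, viewer, order gives the robot as it stands. The module is installed in compiled form; this text tells all that it offers.
- The arm moves only by the tool servo_tool, never from a script. Its argument "targets" is a list of rows, each an object with "angular": the turn, a rotation vector about the tool's x, y, z in degrees, a list of three; "xyz": the shift along the tool's x, y, z in cm, a list of three; "claw": the finger opening in cm, from 0 to 8.76. A call has 1 to 20 rows; each row shifts and turns the commanded pose from where the row before left it, along the tool's axes as they then stand; what a row does not reach is not made up. A row lasts 1/10 s, in which the tool goes at most 50 mm and 8.59 degrees, less where a joint would pass 70% of its speed; a pose out of reach is approached as far as the arm can. A call is refused whole if a number of a shift passes 5 or a number of a turn 8.59, either way. A call with a gripper value outside its range is refused whole. The fingers move at their own pace and stop on an object; "force" is the grip in N (left out, the last holds). Time passes only in rows, so rows that do not move let the fingers close. It gives the time, the measured TCP pose, the force, the opening and the grip force at its end, in the units of the state.
- monitor.get_state(): the state, without advancing time (a new reading comes with each control period).
- viewer.grab_frame(name): name is "side" or "top" or "wrist"; returns a dict with "color" (400x640x3 uint8, blue, green, red), "fovy" (degrees; the focal length in pixels is half the picture's height over the tangent of half this angle, whatever the lens; pixels are square), "cx", "cy" (the principal point, pixels), "R" (3x3) and "t" (3): a world point X has camera coordinates R X + t. Camera axes: x right, y down, z forward; pixel columns grow to the right and rows downward; lengths in m; the calibration is good to about 2 mm. A picture is of the moment at which its call begins. There is no depth.
- order.job_done(): hands the job in; it is judged then, once.
The state is a dict: "t": time; "q": joint angles; "qd": joint speeds; "joint_efforts": joint torques, N m; "eef_pos": TCP position; "ee_rot": TCP orientation; "force": force on the tool from outside, world axes, zero at the start; "moment": the same for the moment, N m; "width": finger opening in m; "gripper_force": force on a finger pad.
Only numpy, scipy, OpenCV 4.12 (cv2) and the standard library are available. Lean on these libraries where they do the work, as an engineer would, in place of code of your own. Each camera call takes 0.05 s, during which the arm holds its last target. There are 200 camera calls.

## Task

Swing the moulding press's lid down and press on its red pad until the roller catch clicks and the lid stays fully closed, without slamming or forcing it. Then turn the black lock nut on the lid's stop screw clockwise until it is tight, let go, and leave everything else on the bench where it is.

Things in the scene. Friction and masses are not known exactly. Their poses are not given: they have to be found in the camera images.
- press: moulding press: a wooden box 170 mm (its x) by 160 mm (its y) by 72 mm high on a steel foot plate 190 x 200 mm, bolted down; origin on the table under the box's centre, z up. The lid is hinged along its back (+x side); its front (-x side, roughly towards the robot) carries the roller catch
- press_lid (a joint): angle of the lid on its hinge: 0 = fully closed, level and flush; 1.57 = upright; 1.9 = stop, leaning back; starts at 1.6 to 1.82. Aluminium plate 160 x 158 mm, 12 mm thick, 0.4 to 0.55 kg, spring-balanced: it stays up where it starts; pushed down (1 to 3 N at the pad) but not caught, it rises again to 0.1 to 0.8
- catch (a point): white roller of the sprung catch, 10 mm thick, on a steel bracket 44 mm wide in front of the box, 78 mm above the table; this point is its centre. The lid meets it about 11 mm (0.07 rad) short of closed; at about 14 N down on the red pad it gives with a click, the force drops, then the lid comes to a hard stop and is held at 0
- lid_hinge (a point): midpoint of the hinge axis, 80 mm behind the press's origin, 72 mm above the table; the axis runs along the press's y. The lid's underside lies on this axis, its outer face 12 mm off it, its front edge 165 mm from it (a steel striker for the catch stands 11 mm beyond the edge)
- lid_pad (a point): red pad on the lid, point at the centre of its outer face (70 mm wide, 26 mm deep, 3 mm thick) by the lid's free edge, 147 mm from the hinge along the lid. Lid closed: the pad faces up, 87 mm above the table; lid open: it faces away from the robot, near the top. x along the lid towards the hinge, z out of the outer face
- lock_nut (a joint): how far the lock nut is turned clockwise (looking down on the closed lid): it starts slack at 0.2 to 0.8 and comes up hard and tight at 1.5 rad. It turns stiffly (0.2 to 0.35 N m) and stays where it is left
- nut_grip (a point): middle of the lock nut, on the stop screw's axis: a black bar 62 long, 14 thick, 22 mm tall, yellow mark at one end, from 3 to 25 mm above the lid's outer face, 80 mm from the hinge on the lid's middle line. The steel screw through it (12 mm thick) is keyed in the lid, cannot turn, and ends 34 mm above the face. x along the bar to the yellow mark, z out of the face
- glue_jar: white glue jar with black cap, 72 mm across, 105 mm tall, standing beside the press; origin under its centre; a bystander to leave alone
- thread_spool: red thread spool, 48 mm across, 60 mm tall, standing beside the press; origin under its centre; a bystander to leave alone
- mallet: white-headed mallet with a dark wooden handle, 205 mm long, 56 mm tall, lying on the other side of the press; its x axis runs along it towards the head; a bystander to leave alone
- wax_block: yellow block of wax, 70 x 45 x 30 mm; a bystander to leave alone
- awl: awl lying on the mat; a bystander to leave alone
- glue_brush: brush lying on the mat; a bystander to leave alone
- sanding_block: cork sanding block, 100 x 50 x 35 mm; a bystander to leave alone

How it is judged:
On the way, in this order (a step that is already met when the one before it is completed fails the run):
1. the lid is fully closed, held by the catch, with the nut still slack (value of joint press_lid below 0.025 rad and value of joint lock_nut below 1.2 rad), for 0.3 s.
2. the lock nut is tight (value of joint press_lid below 0.025 rad and value of joint lock_nut above 1.38 rad), for 0.2 s.
At the end, for the whole second after the job is handed in: The lid is closed in its catch (within 0.025 rad of fully closed), the lock nut is tight (turned to at least 1.38 rad of its 1.5), and each bystander is within 30 mm of where it started (all of step 2 and distance of each of glue_jar, thread_spool, mallet, wax_block, awl, glue_brush, sanding_block from where it was at the start of the episode below 0.03 m); the robot touches nothing.
It fails at once if the lid is slammed (swung down faster than 3 rad/s) (velocity of joint press_lid below -3 rad/s).
It fails at once if the lid is forced (pushed with over 70 N; gripping the nut does not count) (contact force between the fingers and press_lid above 70 N and horizontal distance between the grasp point and nut_grip above 0.045 m).
It fails at once if a bystander is knocked away (moved over 60 mm) (distance of any of glue_jar, thread_spool, mallet, wax_block, awl, glue_brush, sanding_block from where it was at the start of the episode above 0.06 m).
It also fails if it takes over 58 s, if anything falls off the work surface, if the arm or the gripper's body presses on something with over 40 N, if the wrist force passes 120 N, or if a joint passes its speed limit or range.

## Working session

There is one attempt and no reset: what is moved stays moved. The work goes in short steps, Python scripts to look and compute and a tool call to move; the robot and the scene stay as the last step left them, time stands still between calls to the robot, and variables do not carry over. Pictures are saved under pics/ and viewed, at most 10 in all, crops included, and the job is handed in when it is done.

Besides the shell and the picture viewer there is one more tool, called after "Emit:" by a JSON object that holds its "name" and its "arguments". servo_tool: Moves the arm, as the interface text tells. Its arguments: {"type":"object","properties":{"targets":{"type":"array"},"force":{"type":"number"}},"required":["targets"]}

```bash
mkdir -p pics; cat > h.py <<'E'
import numpy as np, cv2
from station import monitor, viewer, order
def grab(n):
    f=viewer.grab_frame(n); f['R']=np.array(f['R']);f['t']=np.array(f['t']);f['f']=200/np.tan(np.radians(f['fovy'])/2); return f
def ray(f,u,v):
    d=f['R'].T@np.array([(u-f['cx'])/f['f'],(v-f['cy'])/f['f'],1]); return -f['R'].T@f['t'], d/np.linalg.norm(d)
def plane(f,u,v,z):
    o,d=ray(f,u,v); return o+d*(z-o[2])/d[2]
def tri(f1,p1,f2,p2):
    o1,d1=ray(f1,*p1);o2,d2=ray(f2,*p2)
    s=np.linalg.lstsq(np.c_[d1,-d2],o2-o1,rcond=None)[0]
    a,b=o1+d1*s[0],o2+d2*s[1]; return (a+b)/2,np.linalg.norm(a-b)
def proj(f,X):
    c=f['R']@np.array(X)+f['t']; return f['f']*c[0]/c[2]+f['cx'],f['f']*c[1]/c[2]+f['cy']
E
python3 - <<'E'
from h import *
import pickle
np.set_printoptions(precision=3,suppress=True)
F={}
for n in('side','top'):
    F[n]=grab(n);cv2.imwrite(f'pics/{n}0.png',F[n]['color']);print(n,F[n]['fovy'],-F[n]['R'].T@F[n]['t'],F[n]['R'])
pickle.dump(F,open('F0.pkl','wb'))
print(monitor.get_state())
E
```

```text
side 43.03262458244447 [ 0.229 -1.08   1.   ] [[ 0.959 -0.284 -0.008]
 [-0.186 -0.606 -0.773]
 [ 0.215  0.743 -0.634]]
top 45.57846727204503 [ 0.318 -0.02   1.313] [[ 0.017 -1.    -0.002]
 [-0.983 -0.016 -0.18 ]
 [ 0.18   0.005 -0.984]]
{'t': 0.1, 'q': array([ 1.46 ,  0.359,  0.011, -0.   , -1.224, -0.288]), 'qd': array([-0.   , -0.001,  0.001, -0.001, -0.001,  0.001]), 'joint_efforts': array([ -0.002, -58.417,  29.375,   7.016,   0.01 ,  -0.   ]), 'eef_pos': array([0.262, 0.622, 0.248]), 'ee_rot': array([ 3.14 , -0.   , -0.399]), 'force': array([-0.669, -0.448,  0.476]), 'moment': array([-0.022, -0.011, -0.007]), 'gripper_force': 0.0, 'width': 0.0878139150168346}
```

View pics/side0.png

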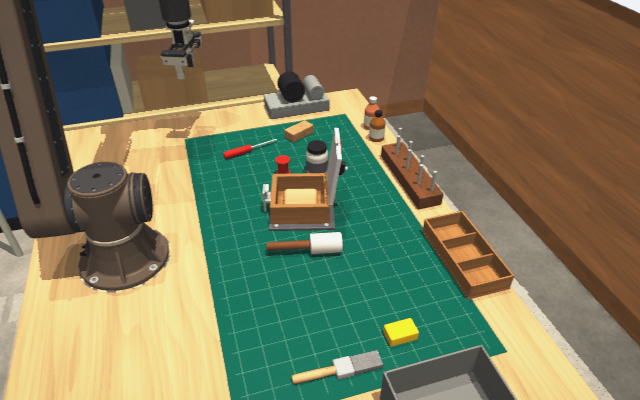

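View pics/top0.png

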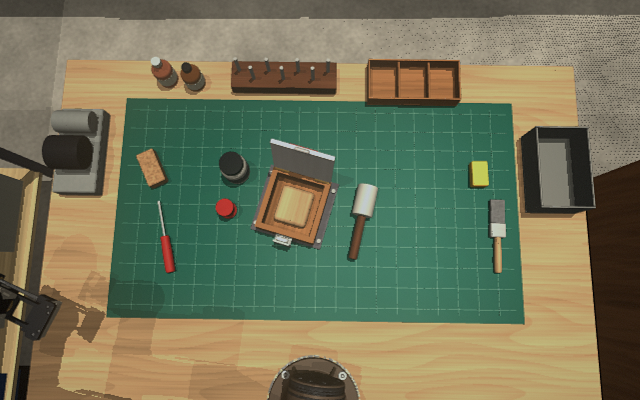

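The side view shows the press at about (300,200) with its lid upright. In the top view the box is centred near (295,205), the lid edge runs (270,142)-(335,160), and the catch is at (283,240). The jar and spool are to its left and the mallet to its right. Next I'll enlarge both views to get corners.

```bash
python3 - <<'E'
from h import *
import pickle
F=pickle.load(open('F0.pkl','rb'))
a=F['top']['color'][130:260,205:385]; b=F['side']['color'][120:250,245:395]
a=cv2.resize(a,None,fx=4.4,fy=4.4,interpolation=cv2.INTER_CUBIC);b=cv2.resize(b,None,fx=4.5,fy=4.5,interpolation=cv2.INTER_CUBIC)
cv2.imwrite('pics/a.png',a);cv2.imwrite('pics/b.png',b)
E
```

```text
(no output)
```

View pics/a.png

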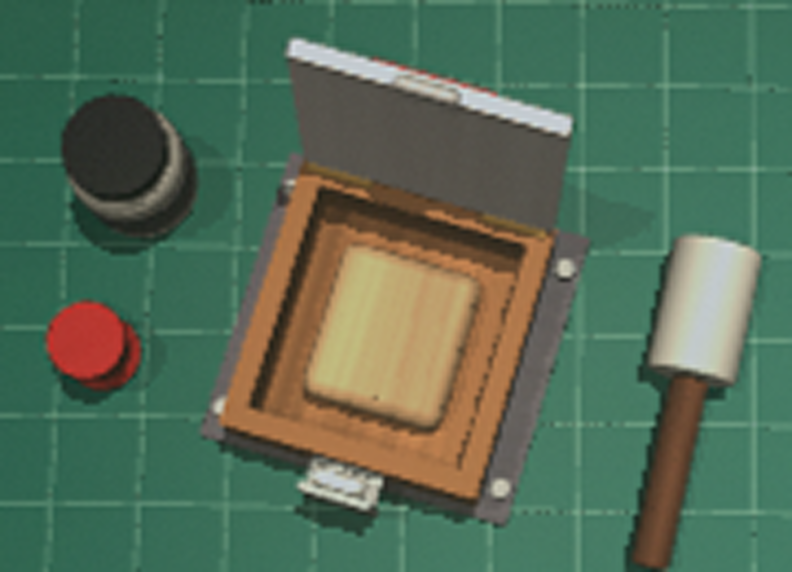

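View pics/b.png

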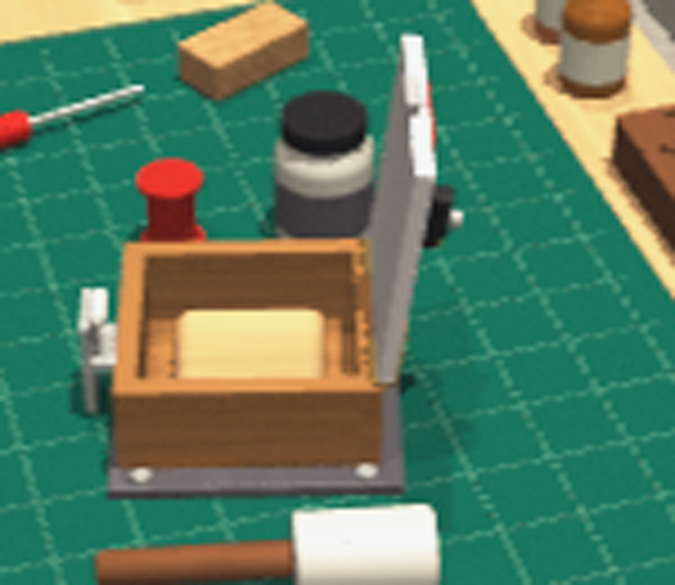

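The crops give these points.
- **Top view:** box rim corners at (222,422), (480,498), (553,232) and (300,175). The lid edge has its inner face from (290,57) to (569,136) and its outer face from (290,40) to (572,118).
- **Side view:** the near upper lid corner is at (412,178) on the inner face and (434,178) on the outer face.

```bash
python3 - <<'E'
from h import *
import pickle
np.set_printoptions(precision=4,suppress=True)
F=pickle.load(open('F0.pkl','rb'));T,S=F['top'],F['side']
t=lambda x,y:((x+.5)/4.4+205-.5,(y+.5)/4.4+130-.5); s=lambda x,y:((x+.5)/4.5+245-.5,(y+.5)/4.5+120-.5)
P=[plane(T,*t(*p),.072) for p in [(222,424),(478,498),(553,232),(300,175)]]
for i in range(4): print(P[i], np.linalg.norm(P[i]-P[(i+1)%4]))
Q=[plane(S,*s(*p),.072) for p in [(115,388),(380,388),(125,243)]]
print('side',np.array(Q))
rect=cv2.minAreaRect(np.array([p[:2]*1000 for p in P],np.float32));print(rect)
c=np.mean(P,0); e=(P[2]+P[3]-P[0]-P[1]);yaw=np.arctan2(e[1],e[0]);e2=(P[0]+P[3]-P[1]-P[2]);print('c',c,'yaw',np.degrees(yaw),np.degrees(np.arctan2(e2[1],e2[0]))-90)
print('lid inner near corner',tri(T,t(569,136),S,s(412,178)))
print('lid outer near',tri(T,t(572,118),S,s(434,178)))
print('lid outer far',tri(T,t(290,40),S,s(420,38)))
print('foot corners',[plane(T,*t(*p),.006) for p in [(205,437),(505,523),(590,240)]])
E
```

```text
[0.4531 0.1586 0.072 ] 0.1585979807203503
[0.4118 0.0055 0.072 ] 0.1665241025428985
[ 0.5729 -0.0367  0.072 ] 0.15767178909506535
[0.6057 0.1175 0.072 ] 0.1580179135166821
side [[ 0.4124  0.0144  0.072 ]
 [ 0.5723 -0.0344  0.072 ]
 [ 0.4524  0.1628  0.072 ]]
((512.4176025390625, 61.106605529785156), (158.5930938720703, 166.52410888671875), 75.34124755859375)
c [0.5109 0.0612 0.072 ] yaw -14.850976564506688 -13.567479781671494
lid inner near corner (array([ 0.5896, -0.042 ,  0.2349]), np.float64(0.0035903741201773003))
lid outer near (array([ 0.6013, -0.0437,  0.2332]), np.float64(0.0009190522915399769))
lid outer far (array([0.6427, 0.1078, 0.2322]), np.float64(0.00017274240088217303))
foot corners [array([0.452 , 0.1784, 0.006 ]), array([ 0.4016, -0.0103,  0.006 ]), array([ 0.5817, -0.0612,  0.006 ])]
```

Emit:
{"name": "servo_tool", "arguments": {"targets": [{"angular": [0, 0, -3.9], "xyz": [0, 0, -2.5], "claw": 0}, {"angular": [0, 0, -3.9], "xyz": [0, 0, -2.5], "claw": 0}, {"angular": [0, 0, 0], "xyz": [3, 2.65, 0], "claw": 0}, {"angular": [0, 0, 0], "xyz": [3, 2.65, 0], "claw": 0}, {"angular": [0, 0, 0], "xyz": [3, 2.65, 0], "claw": 0}, {"angular": [0, 0, 0], "xyz": [3, 2.65, 0], "claw": 0}, {"angular": [0, 0, 0], "xyz": [3, 2.65, 0], "claw": 0}, {"angular": [0, 0, 0], "xyz": [3, 2.65, 0], "claw": 0}, {"angular": [0, 0, 0], "xyz": [3, 2.65, 0], "claw": 0}, {"angular": [0, 0, 0], "xyz": [3, 2.65, 0], "claw": 0}, {"angular": [0, 0, 0], "xyz": [3, 2.65, 0], "claw": 0}, {"angular": [0, 0, 0], "xyz": [3, 2.65, 0], "claw": 0}, {"angular": [0, 0, 0], "xyz": [3, 2.65, 0], "claw": 0}, {"angular": [0, 0, 0], "xyz": [3, 2.65, 0], "claw": 0}, {"angular": [0, 0, 0], "xyz": [3, 2.65, 0], "claw": 0}, {"angular": [0, 0, 0], "xyz": [3, 2.65, 0], "claw": 0}, {"angular": [0, 0, 0], "xyz": [3, 2.65, 0], "claw": 0}, {"angular": [0, 0, 0], "xyz": [2.7, 2.65, 0], "claw": 0}, {"angular": [0, 0, 0], "xyz": [2.7, 2.5, 0], "claw": 0}, {"angular": [0, 0, 0], "xyz": [2.7, 2.5, 0], "claw": 0}], "force": 20}}

```text
t: 2.1
eef_pos: [0.6523, 0.0249, 0.2981]
ee_rot: [3.141, 0.001, -0.263]
force: [-0.3, -0.0, 0.3]
width: 0.0003
gripper_force: 0.0
```

Emit:
{"name": "servo_tool", "arguments": {"targets": [{"angular": [0, 0, 0], "xyz": [0, 0, 0], "claw": 0}, {"angular": [0, 0, 0], "xyz": [0, 0, 0], "claw": 0}]}}

```text
t: 2.3
eef_pos: [0.6518, 0.0255, 0.2976]
ee_rot: [3.141, 0.002, -0.265]
force: [-0.1, 1.2, -0.1]
width: 0.0001
gripper_force: 0.0
```

```bash
cat >> h.py <<'E'
Y=np.radians(-15.1);EX=np.array([np.cos(Y),np.sin(Y),0]);EY=np.array([-np.sin(Y),np.cos(Y),0]);H=np.array([.5917,.039,.072])
def pf(X):
    d=np.array(X)-H; return np.array([d@EX,d@EY,d[2]])*1000
E
python3 - <<'E'
from h import *
s=monitor.get_state();print(s['t'],s['eef_pos'],s['ee_rot'],s['q'],s['width'],s['force'])
print('press frame TCP mm from hinge',pf(s['eef_pos']))
for th in [1.687,1.6,1.5,1.4,1.3,1.2,1.1,1,.9,.8,.7,.6,.5,.4,.3,.2,.1,0]:
    print(th,np.round([-140*np.cos(th)+15*np.sin(th),140*np.sin(th)+15*np.cos(th)],1))
E
```

```text
2.3 [0.65178598 0.02546712 0.29755557] [ 3.14092268e+00  1.50360655e-03 -2.64707460e-01] [ 3.37337140e-01  2.97515558e-01  3.49828209e-02 -3.09844897e-04
 -1.30988227e+00  9.68832402e-01] 5.330308064427033e-05 [-0.1038141   1.22268649 -0.10807862]
press frame TCP mm from hinge [ 61.53674346   2.58704196 225.55557124]
1.687 [ 31.1 137.3]
1.6 [ 19.1 139.5]
1.5 [  5.1 140.7]
1.4 [ -9.  140.5]
1.3 [-23.  138.9]
1.2 [-36.7 135.9]
1.1 [-50.1 131.6]
1 [-63.  125.9]
0.9 [-75.3 119. ]
0.8 [-86.8 110.9]
0.7 [-97.4 101.7]
0.6 [-107.1   91.4]
0.5 [-115.7   80.3]
0.4 [-123.1   68.3]
0.3 [-129.3   55.7]
0.2 [-134.2   42.5]
0.1 [-137.8   28.9]
0 [-140.   15.]
```

Emit:
{"name": "servo_tool", "arguments": {"targets": [{"angular": [0, 0, 0], "xyz": [0, 0, 1.6], "claw": 0}, {"angular": [0, 0, 0], "xyz": [0, 0, 1.8], "claw": 0}, {"angular": [0, 0, 0], "xyz": [0, 0, 1.8], "claw": 0}, {"angular": [0, 0, 0], "xyz": [0, 0, 1.4], "claw": 0}, {"angular": [0, 0, 0], "xyz": [-0.6, 0, 0], "claw": 0}, {"angular": [0, 0, 0], "xyz": [-0.6, 0, 0], "claw": 0}, {"angular": [0, 0, 0], "xyz": [-0.6, 0, 0], "claw": 0}, {"angular": [0, 0, 0], "xyz": [-0.6, 0, 0], "claw": 0}, {"angular": [0, 0, 0], "xyz": [-0.6, 0, 0], "claw": 0}, {"angular": [0, 0, 0], "xyz": [-0.6, 0, 0], "claw": 0}]}}

```text
t: 3.3
eef_pos: [0.6168, 0.0359, 0.2332]
ee_rot: [-3.141, -0.001, -0.263]
force: [0.5, -0.6, 0.0]
width: 0.0003
gripper_force: 0.5
```

```bash
python3 - <<'E'
from h import *
s=monitor.get_state();print(pf(s['eef_pos']),s['force'])
f=grab('side');b=f['color'][60:220,245:395]
cv2.imwrite('pics/c.png',cv2.resize(b,None,fx=3.6,fy=3.6,interpolation=cv2.INTER_CUBIC))
E
```

```text
[ 24.9940579    3.56071149 161.24040166] [ 0.52563361 -0.58992515  0.02324578]
```

View pics/c.png

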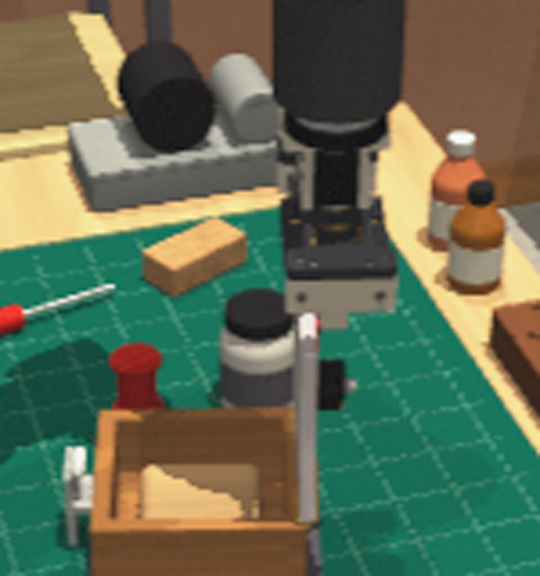

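Image: the lid is now about vertical, its top edge at (308,320), with the closed fingers behind it at the red pad and the gripper body clear above. I'll continue along the arc.

Emit:
{"name": "servo_tool", "arguments": {"targets": [{"angular": [0, 0, 0], "xyz": [-0.7, 0, 0], "claw": 0}, {"angular": [0, 0, 0], "xyz": [-0.7, 0, 0], "claw": 0}, {"angular": [0, 0, 0], "xyz": [-0.7, 0, 0], "claw": 0}, {"angular": [0, 0, 0], "xyz": [-0.7, 0, 0.05], "claw": 0}, {"angular": [0, 0, 0], "xyz": [-0.7, 0, 0.08], "claw": 0}, {"angular": [0, 0, 0], "xyz": [-0.7, 0, 0.1], "claw": 0}, {"angular": [0, 0, 0], "xyz": [-0.68, 0, 0.15], "claw": 0}, {"angular": [0, 0, 0], "xyz": [-0.68, 0, 0.15], "claw": 0}, {"angular": [0, 0, 0], "xyz": [-0.67, 0, 0.21], "claw": 0}, {"angular": [0, 0, 0], "xyz": [-0.67, 0, 0.22], "claw": 0}, {"angular": [0, 0, 0], "xyz": [-0.65, 0, 0.28], "claw": 0}, {"angular": [0, 0, 0], "xyz": [-0.65, 0, 0.29], "claw": 0}, {"angular": [0, 0, 0], "xyz": [-0.62, 0, 0.34], "claw": 0}, {"angular": [0, 0, 0], "xyz": [-0.61, 0, 0.35], "claw": 0}, {"angular": [0, 0, 0], "xyz": [-0.58, 0, 0.4], "claw": 0}, {"angular": [0, 0, 0], "xyz": [-0.57, 0, 0.41], "claw": 0}, {"angular": [0, 0, 0], "xyz": [-0.53, 0, 0.46], "claw": 0}, {"angular": [0, 0, 0], "xyz": [-0.53, 0, 0.46], "claw": 0}]}}

```text
t: 5.15
eef_pos: [0.5043, 0.0661, 0.1927]
ee_rot: [-3.142, -0.0, -0.263]
force: [0.5, -1.4, 0.4]
width: 0.0004
gripper_force: 0.3
```

```bash
python3 - <<'E'
from h import *
s=monitor.get_state();print(pf(s['eef_pos']),s['force'])
f=grab('side');b=f['color'][60:230,225:395]
cv2.imwrite('pics/d.png',cv2.resize(b,None,fx=3.4,fy=3.4,interpolation=cv2.INTER_CUBIC))
E
```

```text
[-91.46486995   3.34909286 120.70560341] [ 0.47906127 -1.39726876  0.40443373]
```

View pics/d.png

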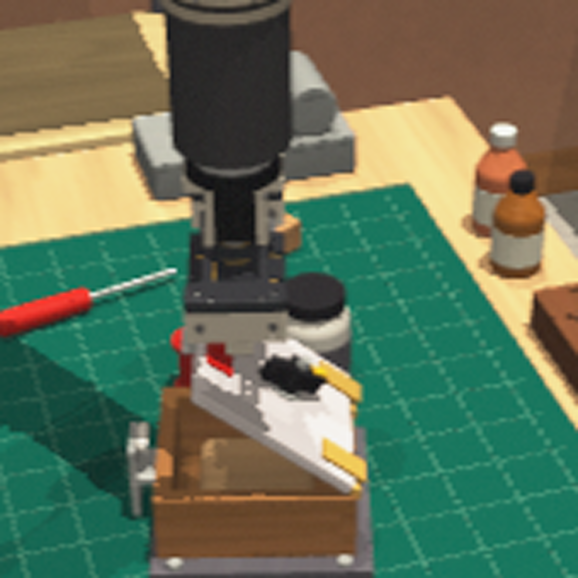

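Image: the lid is about 0.65 rad open, with the fingers on the red pad at (225,360) and the nut's yellow mark towards the hinge at (320,370). Continuing down.

Emit:
{"name": "servo_tool", "arguments": {"targets": [{"angular": [0, 0, 0], "xyz": [-0.6, 0, 0.45], "claw": 0}, {"angular": [0, 0, 0], "xyz": [-0.6, 0, 0.45], "claw": 0}, {"angular": [0, 0, 0], "xyz": [-0.5, 0, 0.5], "claw": 0}, {"angular": [0, 0, 0], "xyz": [-0.5, 0, 0.5], "claw": 0}, {"angular": [0, 0, 0], "xyz": [-0.4, 0, 0.5], "claw": 0}, {"angular": [0, 0, 0], "xyz": [-0.4, 0, 0.5], "claw": 0}, {"angular": [0, 0, 0], "xyz": [-0.4, 0, 0.5], "claw": 0}, {"angular": [0, 0, 0], "xyz": [-0.4, 0, 0.5], "claw": 0}, {"angular": [0, 0, 0], "xyz": [-0.4, 0, 0.5], "claw": 0}, {"angular": [0, 0, 0], "xyz": [-0.4, 0, 0.5], "claw": 0}, {"angular": [0, 0, 0], "xyz": [-0.4, 0, 0.5], "claw": 0}, {"angular": [0, 0, 0], "xyz": [-0.3, 0, 0.5], "claw": 0}, {"angular": [0, 0, 0], "xyz": [-0.1, 0, 0.4], "claw": 0}, {"angular": [0, 0, 0], "xyz": [0, 0, 0.4], "claw": 0}]}}

```text
t: 6.6
eef_pos: [0.4521, 0.08, 0.1257]
ee_rot: [3.141, 0.0, -0.263]
force: [-0.0, 0.1, 1.0]
width: 0.0006
gripper_force: 0.6
```

```bash
python3 - <<'E'
from h import *
s=monitor.get_state();print(pf(s['eef_pos']),s['force'])
E
```

```text
[-145.42464991    3.1936151    53.66308617] [-0.02861365  0.07959664  1.02671639]
```

Emit:
{"name": "servo_tool", "arguments": {"targets": [{"angular": [0, 0, 0], "xyz": [0, 0, 0.15], "claw": 0}, {"angular": [0, 0, 0], "xyz": [0, 0, 0.15], "claw": 0}, {"angular": [0, 0, 0], "xyz": [0, 0, 0.15], "claw": 0}, {"angular": [0, 0, 0], "xyz": [0, 0, 0.1], "claw": 0}, {"angular": [0, 0, 0], "xyz": [0, 0, 0.1], "claw": 0}, {"angular": [0, 0, 0], "xyz": [0, 0, 0.1], "claw": 0}, {"angular": [0, 0, 0], "xyz": [0, 0, 0.1], "claw": 0}]}}

```text
t: 7.3
eef_pos: [0.4523, 0.08, 0.1184]
ee_rot: [3.142, 0.0, -0.262]
force: [-6.4, 0.9, 14.1]
width: 0.0007
gripper_force: 6.6
```

Emit:
{"name": "servo_tool", "arguments": {"targets": [{"angular": [0, 0, 0], "xyz": [0, 0, 0.1], "claw": 0}, {"angular": [0, 0, 0], "xyz": [0, 0, 0.1], "claw": 0}]}}

```text
t: 7.5
eef_pos: [0.4521, 0.08, 0.1161]
ee_rot: [3.142, 0.001, -0.263]
force: [-6.2, 1.6, 10.5]
width: 0.0008
gripper_force: 4.5
```

Emit:
{"name": "servo_tool", "arguments": {"targets": [{"angular": [0, 0, 0], "xyz": [0, 0, 0.1], "claw": 0}, {"angular": [0, 0, 0], "xyz": [0, 0, 0.1], "claw": 0}, {"angular": [0, 0, 0], "xyz": [0, 0, 0.1], "claw": 0}, {"angular": [0, 0, 0], "xyz": [0, 0, 0.1], "claw": 0}]}}

```text
t: 7.9
eef_pos: [0.4524, 0.08, 0.1117]
ee_rot: [-3.142, 0.0, -0.263]
force: [-0.7, -0.7, 3.2]
width: 0.0005
gripper_force: 1.4
```

Emit:
{"name": "servo_tool", "arguments": {"targets": [{"angular": [0, 0, 0], "xyz": [0, 0, 0.1], "claw": 0}, {"angular": [0, 0, 0], "xyz": [0, 0, 0.1], "claw": 0}, {"angular": [0, 0, 0], "xyz": [0, 0, 0.1], "claw": 0}]}}

```text
t: 8.2
eef_pos: [0.4527, 0.08, 0.1091]
ee_rot: [3.141, -0.0, -0.262]
force: [-8.4, 0.9, 20.6]
width: 0.0005
gripper_force: 10.0
```

Hard stop at the pad's closed height (87 mm). I'll back off and look.

Emit:
{"name": "servo_tool", "arguments": {"targets": [{"angular": [0, 0, 0], "xyz": [0, 0, 0], "claw": 0}, {"angular": [0, 0, 0], "xyz": [0, 0, 0], "claw": 0}, {"angular": [0, 0, 0], "xyz": [0, 0, -1], "claw": 0}, {"angular": [0, 0, 0], "xyz": [0, 0, -2], "claw": 0}, {"angular": [0, 0, 0], "xyz": [0, 0, -3], "claw": 4.5}, {"angular": [0, 0, 0], "xyz": [0, 0, -3], "claw": 4.5}, {"angular": [0, 0, 0], "xyz": [0, 0, -3], "claw": 4.5}, {"angular": [0, 0, 0], "xyz": [0, 0, -2], "claw": 4.5}, {"angular": [0, 0, 0], "xyz": [0, 0, 0], "claw": 4.5}, {"angular": [0, 0, 0], "xyz": [0, 0, 0], "claw": 4.5}]}}

```text
t: 9.2
eef_pos: [0.4526, 0.0801, 0.249]
ee_rot: [-3.14, -0.001, -0.263]
force: [-0.7, 1.2, -0.5]
width: 0.0422
gripper_force: 0.0
```

```bash
python3 - <<'E'
from h import *
import pickle
W=grab('wrist');S=grab('side');T=grab('top')
pickle.dump((W,S,T),open('F1.pkl','wb'))
b=cv2.resize(S['color'][120:230,245:375],(520,440),interpolation=cv2.INTER_CUBIC)
w=cv2.resize(W['color'],(640,400))[:, :]
im=np.zeros((440+0,520,3),np.uint8);im=b
o=np.zeros((600,800,3),np.uint8)
o[:330,:390]=cv2.resize(S['color'][120:230,245:375],(390,330),interpolation=cv2.INTER_CUBIC)
o[:330,400:790]=cv2.resize(T['color'][140:250,235:365],(390,330),interpolation=cv2.INTER_CUBIC)
o[332:600,:429]=cv2.resize(W['color'],(429,268),interpolation=cv2.INTER_AREA)
cv2.imwrite('pics/e.png',o)
s=monitor.get_state();print(s['eef_pos'],s['q'],s['width'],pf(s['eef_pos']))
E
```

```text
[0.45207241 0.07973661 0.24774545] [ 6.05455391e-01 -3.67384913e-03 -4.41542703e-01 -2.22881295e-04
 -1.13444428e+00  7.02608453e-01] 0.044506625165366034 [-145.41868768    2.95646269  175.74544719]
```

View pics/e.png

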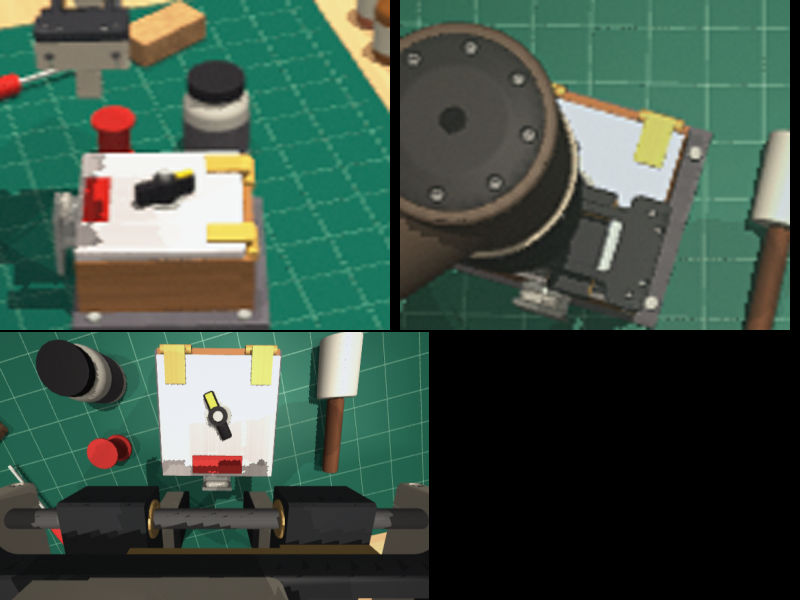

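The lid is closed and level. The wrist view, at (217,415) in the montage, shows the nut with its yellow mark towards the hinge and tilted left. Now I'll measure it there.

```bash
python3 - <<'E'
from h import *
import pickle
W,S,T=pickle.load(open('F1.pkl','rb'))
c=W['color'];x0,y0=285,75;roi=c[y0:172,x0:365]
hsv=cv2.cvtColor(roi,cv2.COLOR_BGR2HSV)
bl=(hsv[...,2]<70); ye=(hsv[...,0]>20)&(hsv[...,0]<40)&(hsv[...,1]>120)
m=(bl|ye).astype(np.uint8)
n,l,st,ce=cv2.connectedComponentsWithStats(m);k=1+np.argmax(st[1:,4]);print(st[k])
m=(l==k)
for z in(.109,):
    ys,xs=np.nonzero(m);P=np.array([plane(W,x+x0,y+y0,z) for x,y in zip(xs,ys)])
    r=cv2.minAreaRect((P[:,:2]*1000).astype(np.float32));print(r)
    B=cv2.boxPoints(r);print([pf([*(b/1000),z]).round(1) for b in B])
    ys,xs=np.nonzero(ye&m);yc=np.mean([plane(W,x+x0,y+y0,z) for x,y in zip(xs,ys)],0)
    print('yellow c',yc,pf(yc))
print('expected screw',H-.08*EX, 'expected px',proj(W,H-.08*EX+[0,0,.046]))
# screw top: bright blob near it
g=roi.min(2)>150; g&=cv2.dilate(m.astype(np.uint8),np.ones((3,3)),iterations=2)>0
print(proj(W,H-.08*EX+[0,0,.037]))
big=cv2.resize(roi,None,fx=6,fy=6,interpolation=cv2.INTER_CUBIC);cv2.imwrite('pics/f.png',big)
E
```

```text
[  19   13   42   73 1176]
((513.5018310546875, 61.15348434448242), (60.06972885131836, 22.658170700073242), 7.909306049346924)
[array([-113.3,   -0.3,   37. ]), array([-104.5,  -21.2,   37. ]), array([-49.2,   2.3,  37. ]), array([-58.1,  23.2,  37. ])]
yellow c [0.53375851 0.0641535  0.109     ] [-62.49351943   9.19099424  37.        ]
expected screw [0.51446219 0.05984036 0.072     ] expected px (np.float64(325.71470850398265), np.float64(123.74571269798605))
(np.float64(325.63029358617206), np.float64(123.58416291073665))
```

View pics/f.png

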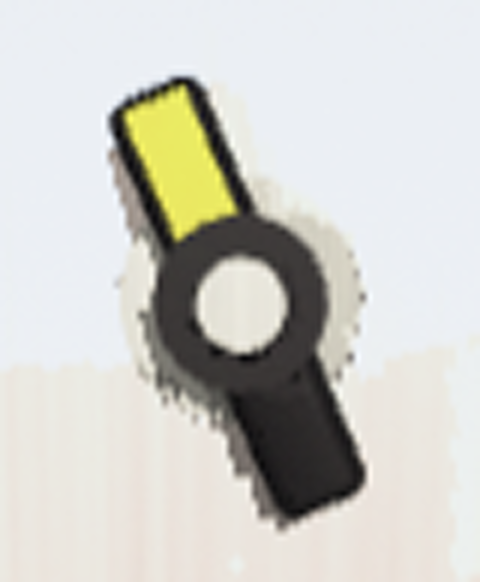

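The enlarged view shows the screw centred at (241,304), the bar about 23° off the lid's x axis towards +y, and a wider round hub around the screw. I'll approach above it, aligned to the bar.

Emit:
{"name": "servo_tool", "arguments": {"targets": [{"angular": [0, 0, 0], "xyz": [1.6, 0.06, 0], "claw": 4.5}, {"angular": [0, 0, 0], "xyz": [1.6, 0.06, 0], "claw": 4.5}, {"angular": [0, 0, 0], "xyz": [1.6, 0.06, 0], "claw": 4.5}, {"angular": [0, 0, 0], "xyz": [1.64, 0.05, 0], "claw": 4.5}, {"angular": [0, 0, -7.7], "xyz": [0, 0, 1], "claw": 4.5}, {"angular": [0, 0, -7.7], "xyz": [0, 0, 2], "claw": 4.5}, {"angular": [0, 0, -7.6], "xyz": [0, 0, 2], "claw": 4.5}, {"angular": [0, 0, 0], "xyz": [0, 0, 2], "claw": 4.5}, {"angular": [0, 0, 0], "xyz": [0, 0, 1.5], "claw": 4.5}, {"angular": [0, 0, 0], "xyz": [0, 0, 1], "claw": 4.5}, {"angular": [0, 0, 0], "xyz": [0, 0, 0], "claw": 4.5}, {"angular": [0, 0, 0], "xyz": [0, 0, 0], "claw": 4.5}]}}

```text
t: 10.55
eef_pos: [0.5147, 0.0609, 0.1538]
ee_rot: [3.141, -0.0, 0.139]
force: [0.3, -0.4, 0.6]
width: 0.0452
gripper_force: 0.0
```

```bash
python3 - <<'E'
from h import *
s=monitor.get_state();print(s['eef_pos'],s['ee_rot'],pf(s['eef_pos']),s['width'])
E
```

```text
[0.51474508 0.06089085 0.15376687] [ 3.14130256e+00 -1.04173425e-05  1.38568860e-01] [-80.00053409   1.08791801  81.76686569] 0.04523063272466382
```

Emit:
{"name": "servo_tool", "arguments": {"targets": [{"angular": [0, 0, 0], "xyz": [-0.1, 0, 1], "claw": 4.5}, {"angular": [0, 0, 0], "xyz": [0, 0, 1.2], "claw": 4.5}, {"angular": [0, 0, 0], "xyz": [0, 0, 1.2], "claw": 4.5}, {"angular": [0, 0, 0], "xyz": [0, 0, 0.9], "claw": 4.5}, {"angular": [0, 0, 0], "xyz": [0, 0, 0], "claw": 3}, {"angular": [0, 0, 0], "xyz": [0, 0, 0], "claw": 1}, {"angular": [0, 0, 0], "xyz": [0, 0, 0], "claw": 0}, {"angular": [0, 0, 0], "xyz": [0, 0, 0], "claw": 0}, {"angular": [0, 0, 0], "xyz": [0, 0, 0], "claw": 0}, {"angular": [0, 0, 0], "xyz": [0, 0, 0], "claw": 0}], "force": 10}}

```text
t: 11.55
eef_pos: [0.5134, 0.0616, 0.111]
ee_rot: [-3.141, -0.001, 0.139]
force: [-1.6, 5.0, 2.6]
width: 0.0145
gripper_force: 10.0
```

Opening of 14.5 mm: it is on the bar's flats. Grip firmly and turn clockwise.

Emit:
{"name": "servo_tool", "arguments": {"targets": [{"angular": [0, 0, 0], "xyz": [0, 0, 0], "claw": 0}, {"angular": [0, 0, 0], "xyz": [0, 0, 0], "claw": 0}, {"angular": [0, 0, 3], "xyz": [0, 0, 0], "claw": 0}, {"angular": [0, 0, 4], "xyz": [0, 0, 0], "claw": 0}, {"angular": [0, 0, 4], "xyz": [0, 0, 0], "claw": 0}, {"angular": [0, 0, 4], "xyz": [0, 0, 0], "claw": 0}, {"angular": [0, 0, 4], "xyz": [0, 0, 0], "claw": 0}, {"angular": [0, 0, 4], "xyz": [0, 0, 0], "claw": 0}, {"angular": [0, 0, 4], "xyz": [0, 0, 0], "claw": 0}, {"angular": [0, 0, 4], "xyz": [0, 0, 0], "claw": 0}], "force": 50}}

```text
t: 12.55
eef_pos: [0.5134, 0.062, 0.111]
ee_rot: [-3.14, -0.0, -0.404]
force: [-3.5, 6.7, 2.8]
width: 0.0133
gripper_force: 50.0
```

```bash
python3 -c "
from h import *
s=monitor.get_state();print(s['eef_pos'],s['ee_rot'],s['force'],s['moment'],s['width'])"
```

```text
[0.51343692 0.06195904 0.11103198] [-3.13977040e+00 -4.96244527e-04 -4.04462014e-01] [-3.46874443  6.73725233  2.75838381] [2.52260335 1.04363878 0.26669432] 0.01329599685612459
```

Emit:
{"name": "servo_tool", "arguments": {"targets": [{"angular": [0, 0, 3], "xyz": [0, 0, 0], "claw": 0}, {"angular": [0, 0, 3], "xyz": [0, 0, 0], "claw": 0}, {"angular": [0, 0, 3], "xyz": [0, 0, 0], "claw": 0}]}}

```text
t: 12.85
eef_pos: [0.5135, 0.062, 0.111]
ee_rot: [-3.14, -0.0, -0.561]
force: [-3.4, 6.4, 1.5]
width: 0.0136
gripper_force: 50.0
```

```bash
python3 -c "
from h import *
s=monitor.get_state();print(s['ee_rot'],s['force'],s['moment'],s['width'])"
```

```text
[-3.13956889e+00 -2.14346476e-04 -5.60922182e-01] [-3.42393638  6.41061138  1.54241894] [2.57549872 1.02184177 0.26177788] 0.013555422316379677
```

Emit:
{"name": "servo_tool", "arguments": {"targets": [{"angular": [0, 0, 3], "xyz": [0, 0, 0], "claw": 0}, {"angular": [0, 0, 3], "xyz": [0, 0, 0], "claw": 0}, {"angular": [0, 0, 3], "xyz": [0, 0, 0], "claw": 0}]}}

```text
t: 13.15
eef_pos: [0.5135, 0.0621, 0.111]
ee_rot: [-3.14, 0.0, -0.718]
force: [-2.2, 7.5, 1.8]
width: 0.0135
gripper_force: 50.0
```

```bash
python3 -c "
from h import *
s=monitor.get_state();print(s['ee_rot'],s['force'],s['moment'],s['width'])"
```

```text
[-3.13951135e+00  1.25942151e-04 -7.17930552e-01] [-2.22843308  7.48004759  1.77955401] [2.74382114 0.99990805 0.32664963] 0.013491670975790519
```

Emit:
{"name": "servo_tool", "arguments": {"targets": [{"angular": [0, 0, 2], "xyz": [0, 0, 0], "claw": 0}, {"angular": [0, 0, 2], "xyz": [0, 0, 0], "claw": 0}]}}

```text
t: 13.35
eef_pos: [0.5135, 0.0621, 0.111]
ee_rot: [-3.139, 0.0, -0.787]
force: [-3.1, 7.5, 2.6]
width: 0.0136
gripper_force: 50.0
```

```bash
python3 -c "
from h import *
s=monitor.get_state();print(s['ee_rot'],s['force'],s['moment'],s['width'])"
```

```text
[-3.13939629e+00  2.42270368e-04 -7.87018400e-01] [-3.08955997  7.49653257  2.61501993] [2.80104149 1.02918347 0.28602405] 0.013596528442086983
```

Emit:
{"name": "servo_tool", "arguments": {"targets": [{"angular": [0, 0, 2], "xyz": [0, 0, 0], "claw": 0}, {"angular": [0, 0, 2], "xyz": [0, 0, 0], "claw": 0}]}}

```text
t: 13.55
eef_pos: [0.5135, 0.0621, 0.111]
ee_rot: [-3.139, 0.0, -0.857]
force: [-1.6, 7.6, 2.8]
width: 0.0136
gripper_force: 50.0
```

```bash
python3 -c "
from h import *
s=monitor.get_state();print(s['ee_rot'],s['force'],s['moment'],s['width'])"
```

```text
[-3.13938077e+00  3.70163296e-04 -8.56718949e-01] [-1.56322559  7.62506675  2.81007085] [2.85910951 0.94005761 0.30321542] 0.013600437933597796
```

Emit:
{"name": "servo_tool", "arguments": {"targets": [{"angular": [0, 0, 2], "xyz": [0, 0, 0], "claw": 0}, {"angular": [0, 0, 2], "xyz": [0, 0, 0], "claw": 0}, {"angular": [0, 0, 2], "xyz": [0, 0, 0], "claw": 0}]}}

```text
t: 13.85
eef_pos: [0.5136, 0.0622, 0.111]
ee_rot: [-3.139, 0.001, -0.961]
force: [-2.0, 7.2, 1.2]
width: 0.0139
gripper_force: 50.0
```

```bash
python3 -c "
from h import *
s=monitor.get_state();print(s['ee_rot'],s['force'],s['moment'],s['width'])"
```

```text
[-3.13931333e+00  5.98477210e-04 -9.61462337e-01] [-1.97679539  7.1846173   1.22469415] [2.90101528 0.92604601 0.30913274] 0.01392885986634373
```

Emit:
{"name": "servo_tool", "arguments": {"targets": [{"angular": [0, 0, 2], "xyz": [0, 0, 0], "claw": 0}, {"angular": [0, 0, 2], "xyz": [0, 0, 0], "claw": 0}]}}

```text
t: 14.05
eef_pos: [0.5136, 0.0622, 0.111]
ee_rot: [-3.139, 0.001, -1.031]
force: [-2.2, 8.3, 1.2]
width: 0.0139
gripper_force: 50.0
```

```bash
python3 -c "
from h import *
s=monitor.get_state();print(s['ee_rot'],s['force'],s['moment'],s['width'])"
```

```text
[-3.13932864e+00  7.78947583e-04 -1.03124521e+00] [-2.16345659  8.33401191  1.21917249] [2.93295215 0.81874471 0.353812  ] 0.013856193052196708
```

Emit:
{"name": "servo_tool", "arguments": {"targets": [{"angular": [0, 0, 2], "xyz": [0, 0, 0], "claw": 0}, {"angular": [0, 0, 2], "xyz": [0, 0, 0], "claw": 0}]}}

```text
t: 14.25
eef_pos: [0.5137, 0.0622, 0.111]
ee_rot: [-3.139, 0.001, -1.1]
force: [-2.0, 8.1, 1.5]
width: 0.0142
gripper_force: 51.7
```

```bash
python3 -c "
from h import *
s=monitor.get_state();print(s['ee_rot'],s['force'],s['moment'],s['width'])"
```

```text
[-3.13938564e+00  6.93360106e-04 -1.09992915e+00] [-1.96110023  8.06136531  1.53194956] [2.97656993 0.90343489 1.05981073] 0.014214212960649954
```

Emit:
{"name": "servo_tool", "arguments": {"targets": [{"angular": [0, 0, 2], "xyz": [0, 0, 0], "claw": 0}, {"angular": [0, 0, 2], "xyz": [0, 0, 0], "claw": 0}]}}

```text
t: 14.45
eef_pos: [0.5138, 0.062, 0.1111]
ee_rot: [-3.14, 0.0, -1.169]
force: [-2.1, 7.4, 0.8]
width: 0.0147
gripper_force: 54.9
```

```bash
python3 -c "
from h import *
s=monitor.get_state();print(s['ee_rot'],s['force'],s['moment'],s['width'])"
```

```text
[-3.13960005e+00  2.96195806e-04 -1.16879398e+00] [-2.13251846  7.4140363   0.75750381] [2.53942359 0.68470183 1.40569234] 0.014688311814125202
```

Moment jumped to 1.4 N m, so the nut is hard against tight. Hold, release, lift.

Emit:
{"name": "servo_tool", "arguments": {"targets": [{"angular": [0, 0, 0], "xyz": [0, 0, 0], "claw": 0}, {"angular": [0, 0, 0], "xyz": [0, 0, 0], "claw": 0}, {"angular": [0, 0, 0], "xyz": [0, 0, 0], "claw": 0}, {"angular": [0, 0, 0], "xyz": [0, 0, 0], "claw": 4.5}, {"angular": [0, 0, 0], "xyz": [0, 0, 0], "claw": 4.5}, {"angular": [0, 0, 0], "xyz": [0, 0, 0], "claw": 4.5}, {"angular": [0, 0, 0], "xyz": [0, 0, 0], "claw": 4.5}, {"angular": [0, 0, 0], "xyz": [0, 0, -1], "claw": 4.5}, {"angular": [0, 0, 0], "xyz": [0, 0, -2], "claw": 4.5}, {"angular": [0, 0, 0], "xyz": [0, 0, -3], "claw": 4.5}, {"angular": [0, 0, 0], "xyz": [0, 0, -3], "claw": 4.5}, {"angular": [0, 0, 0], "xyz": [0, 0, -3], "claw": 4.5}, {"angular": [0, 0, 0], "xyz": [0, 0, -2], "claw": 4.5}, {"angular": [0, 0, 0], "xyz": [0, 0, 0], "claw": 4.5}, {"angular": [0, 0, 0], "xyz": [0, 0, 0], "claw": 4.5}]}}

```text
t: 15.95
eef_pos: [0.5131, 0.0609, 0.2513]
ee_rot: [-3.14, 0.0, -1.171]
force: [-0.8, -0.1, -0.9]
width: 0.0449
gripper_force: 0.0
```

```bash
python3 - <<'E'
from h import *
S=grab('side');W=grab('wrist')
o=np.zeros((400,760,3),np.uint8)
o[:330,:390]=cv2.resize(S['color'][120:230,245:375],(390,330),interpolation=cv2.INTER_CUBIC)
o[:225,400:760]=cv2.resize(W['color'],(360,225),interpolation=cv2.INTER_AREA)
cv2.imwrite('pics/g.png',o)
E
```

```text
(no output)
```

View pics/g.png

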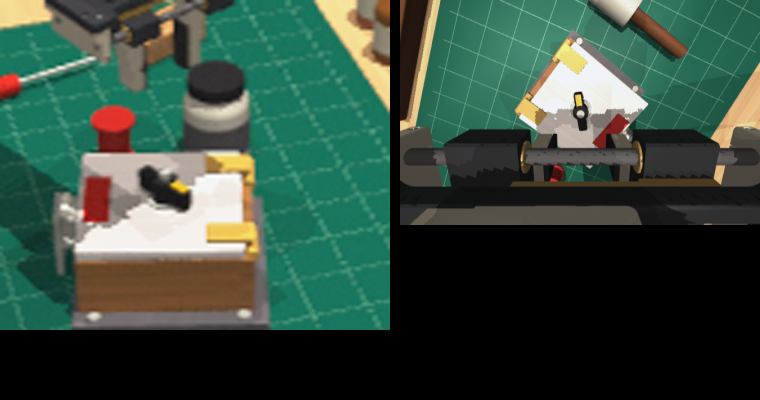

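The lid is closed and level, the nut at (165,187) has turned clockwise, the bystanders in view haven't moved and the gripper is clear. Handing in.

```bash
python3 -c "
from h import *
print(order.job_done())"
```

```text
the job is handed in; nothing more can be done
None
```

The lid is closed in its catch, the lock nut is turned clockwise to its hard stop, the gripper has let go with no bystander in view disturbed, and the job is handed in; the hand-in gave no verdict.

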